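Tip the empty tin through the rocker lid and lock it again

TASK

Put the opened, empty pet-food tin into the yellow metals bucket through the rocker lid built into the ledge: turn the red lock knob anticlockwise to its stop, then slide the tin along the ledge (its rim is sharp, so do not lift it) onto the half of the lid that lies above the yellow bucket, so that its own weight tips it in; keep the gripper off the lid. Once the lid has swung back level, turn the knob clockwise to its stop so that the dog cannot get in. Leave the sealed tin, the soap bottle and the brush where they stand.

Things in the scene. Friction and masses are not known exactly. Their poses are not given: they have to be found in the camera images.
- ledge: Fixed black granite ledge, top 230 mm above its origin. Origin on the worktop under the middle of the rocker lid; x points away from the robot, y left along the ledge, z up. Its top spans x -185 to 155, y -380 to 380 mm; the lid's opening spans x -77 to 77, y -127 to 127, leaving a strip 108 mm deep in front, where the tin stands. All flush, no raised rim.
- lid: Steel rocker lid 148 (x) by 248 (y) by 3 mm, 1.5 mm below the ledge's top. Origin on its pivot, along the ledge's x through the lid's middle, 226 mm above the ledge's origin; level: axes as the ledge's. Unlocked, it rocks up to 1.15 rad: the half (y > 0 or y < 0) that bears the tin swings down into the bucket below. It swings back level in about 2 s once the tin drops off.
- lock (a joint): Angle of the red lock knob, rad: 0 = fully clockwise seen from above, locked (a tongue reaches under the lid); 1.4 = fully anticlockwise, unlocked. End stops at both. Starts within 0.12 of 0. Stays where left; friction about 0.04 N m. The tongue swings back under the lid only when the lid is level.
- lock_grip (a point): Middle of the knob's red grip bar, on the knob's vertical axis, 18 mm above the ledge's top, 119 mm behind (+x) the lid's middle. Bar 14 mm thick, 50 long, 24 high (6 to 30 mm above the ledge), on a white disc of 54 mm diameter. The point turns with the knob: length along the point's y, thickness along its x; at joint value 0 these are the ledge's y and x.
- tin: Opened, empty pet-food tin without lid, bare bright metal, standing upright, open end up: 84 mm diameter, 38 mm high, 2 mm walls, about 30 to 60 g. Origin at the centre of its underside. Stands on the strip in front of the lid; slides easily (friction about 0.6).
- tin_center (a point): Centre of the tin, 19 mm above the middle of its underside.
- bucket_yellow: Yellow bucket for metals, fixed under the ledge beneath the left or right half of the lid; the side varies. 285 (x) by 132 (y) by 172 mm, 3 mm walls, axes as the ledge's. Origin: centre of its underside on the worktop, 69 mm left or right of the ledge's origin, 46 mm in front. Its yellow lip, 110 mm wide, sticks out in front of the ledge, seen from above.
- bucket_green: The same bucket in green, for glass, under the other half of the lid.
- sealed_tin: Sealed, full tin of the same size (84 mm diameter, 38 mm high, 200 g) with a closed top and an orange label, standing on the ledge beside the lid. Origin: centre of the underside. To be left alone.
- soap_bottle: Blue soap bottle with a white label and red cap, 64 mm diameter, 164 mm high, 300 g, standing on the ledge beside the lid. Origin: centre of the underside. To be left alone.
- brush: Green scrubbing brush, 56 by 120 mm, 67 mm high, bristles down on the ledge near its right end. Origin: centre of the underside. To be left alone.
Not all that is in view belongs to the job. Leave any purple look-alike of the tin alone.

How it is judged:
By the outcome, as a careful person would: the job done as asked, in the order asked, and still so for the second after the job is handed in, with the robot touching nothing.
It also fails if it takes over 69 s, if anything falls off the work surface, if the arm or the gripper's body presses on something with over 40 N, if the wrist force passes 120 N, or if a joint passes its speed limit or range.

ROBOT

A 6-joint arm with a two-finger parallel gripper is mounted at the origin on the work surface. World frame = base frame: x ahead of the robot, y to its left, z up, the work surface at z = 0. Lengths are in m, angles in rad, forces in N, time in s.
With the tool pointing down it reaches from about 0.25 to 0.775 m from the base axis. Payload 4 kg.
Tool frame: the origin (TCP) lies midway between the tips of the shut fingers; the grasp point (between the pads) lies 19 mm behind it; z points along the fingers, x is the direction in which the jaws open and shut, and the axes are right-handed (so a half turn about z gives the same grasp; the last joint's range is limited). The gripper opens to 94 mm and grips with 3 to 60 N. Pads are 16 mm wide; open, the fingers measure 119 mm over their backs; the gripper's body (75 mm by 177 mm) begins 78 mm behind the grasp point.
Start: joints at [1.07, 0.087, 1.371, -0, 1.684, -0.103], TCP at [0.213, 0.507, 0.206] pointing down, gripper open.
Joint ranges: [-3.1, 3.1], [-0.76, 2.03], [0.27, 2.55], [-1.08, 4.22], [0.17, 2.65], [-2.57, 2.57]. Speed limits (rad/s): [2.79, 2.79, 3.14, 3.14, 3.14, 3.14].

INTERFACE

Orientations are given as [roll, pitch, yaw] about the fixed x, y, z axes, in that order (R = Rz(yaw) Ry(pitch) Rx(roll)).
In Python, from bench import robot gives the robot as it stands.
- The arm moves only by the shell command python3 -m handwheel 'ROWS'. ROWS is a JSON object of lists of equal length, an entry for each row: "delta_pos": the shift along the tool's x, y, z in mm, a list of three; "rotation": the turn, a rotation vector about the tool's x, y, z in rad, a list of three; "claw": the closure, from -1 (fully open) to 1 (shut). In form: {"delta_pos": [[tx, ty, tz], ...], "rotation": [[wx, wy, wz], ...], "claw": [claw, ...]}. A call has exactly 8 rows; each row shifts and turns the commanded pose from where the row before left it, along the tool's axes as they then stand; what a row does not reach is not made up. A row lasts 1/8 s, in which the tool goes at most 62.5 mm and 10.7 degrees, less where a joint would pass 70% of its speed; a pose out of reach is approached as far as the arm can. A call with a gripper value outside its range is refused whole. The fingers move at their own pace and stop on an object; the grip force is fixed at half the most. Time passes only in rows, so rows that do not move let the fingers close, or fill a call up. It gives the time, the measured TCP pose, the force and the opening at its end, in the units of the state.
- robot.get_obs(): the state, without advancing time (a new reading comes with each control period).
- robot.snapshot(name): name is "scene" or "top" or "wrist"; returns a dict with "color" (400x640x3 uint8, red, green, blue), "intrinsics" (3x3 intrinsics, pixels), "eye" and "rotation" of the camera in the world. Camera axes: x right, y down, z forward; pixel columns grow to the right and rows downward; lengths in m; the calibration is good to about 2 mm. A picture is of the moment at which its call begins. There is no depth.
- robot.close_job(): hands the job in, once; it reports no verdict.
The state is a dict: "time": time; "joint_positions": joint angles; "qvel": joint speeds; "joint_torque": joint torques, N m; "tool_pos": TCP position; "ee_rot": TCP orientation; "wrist_force": force on the tool from outside, world axes, zero at the start; "wrist_torque": the same for the moment, N m; "width": finger opening in m.
Only numpy, scipy, OpenCV 4.12 (cv2) and the standard library are available. Lean on these libraries where they do the work, as an engineer would, in place of code of your own. Each camera call takes 0.05 s, during which the arm holds its last target.

## Working session

There is one attempt and no reset: what is moved stays moved. The work goes in short steps, Python scripts to look and compute and a shell command to move; the robot and the scene stay as the last step left them, time stands still between calls to the robot, and variables do not carry over. Pictures are saved under pics/ and viewed, and the job is handed in when it is done.

```bash
mkdir -p pics; ls; python3 - <<'E'
from bench import robot
import cv2,numpy as np
print(robot.get_obs())
for n in ["scene","top","wrist"]:
    s=robot.snapshot(n); cv2.imwrite(f"pics/{n}0.png",s["color"][:,:,::-1]); print(n,s["intrinsics"],s["eye"],s["rotation"])
E
```

```text
pics
{'time': 0.0, 'joint_positions': array([ 1.06988578e+00,  8.79418313e-02,  1.37223462e+00, -1.87637021e-05,
        1.68360596e+00, -1.03109931e-01]), 'qvel': array([-0.00129492, -0.00012885,  0.00100292,  0.00182161,  0.0010323 ,
        0.00210529]), 'joint_torque': array([ 9.70093861e-04, -3.40186965e+01, -3.02430511e+01,  7.19249994e-02,
        3.27956211e-02, -1.54893560e-04]), 'tool_pos': array([0.21281589, 0.50656316, 0.20432135]), 'ee_rot': array([-3.14138582e+00,  2.18004693e-03,  1.17299385e+00]), 'wrist_force': array([ 1.07900479, -0.71487937, -0.47233748]), 'wrist_torque': array([ 0.09249237,  0.03731517, -0.00974648]), 'width': 0.09419886094218774}
scene [[395.49254179   0.         317.27419756]
 [  0.         395.49254179 199.40422343]
 [  0.           0.           1.        ]] [0.62649038 0.61832506 1.08916968] [-2.55871845e+00 -8.41734936e-04  2.97297727e+00]
top [[504.29588008   0.         318.73129639]
 [  0.         504.29588008 194.02867622]
 [  0.           0.           1.        ]] [ 0.26359199 -0.00908927  1.85194526] [-2.98585932e+00  1.72713397e-03 -1.56751144e+00]
wrist [[276.15608546   0.         320.59224662]
 [  0.         276.15608546 201.43182441]
 [  0.           0.           1.        ]] [0.14478755 0.53621522 0.38351639] [2.88361635e+00 1.69624467e-03 1.17337398e+00]
```

View pics/scene0.png

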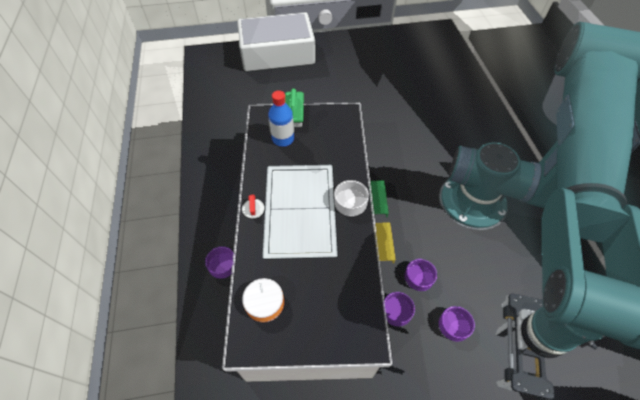

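View pics/top0.png

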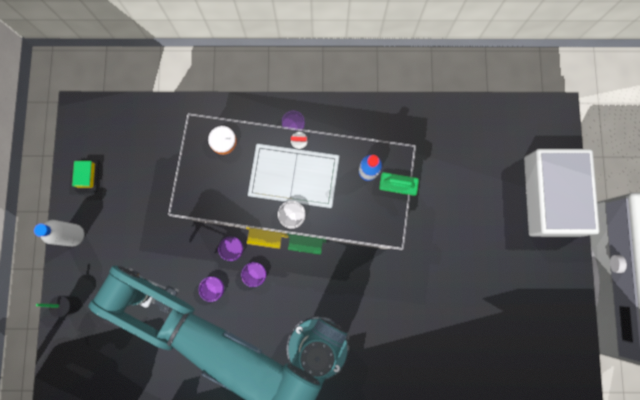

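View pics/wrist0.png

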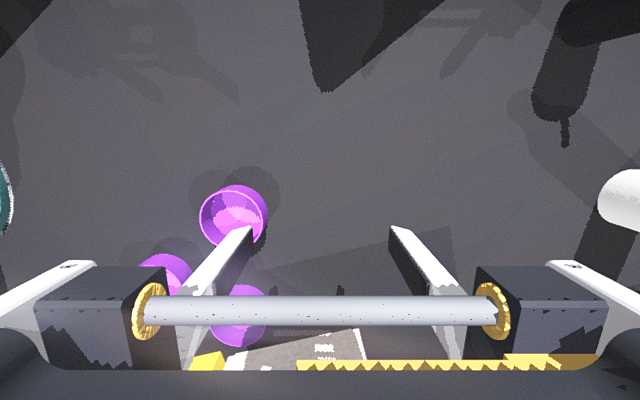

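Top view: the tin is at (292,213), just in front of the lid (centre ≈(294,176)). The knob is at (299,140), and the yellow lip at (265,238), on the left (+y) side, with the green lip on the right. I'll measure these.

```bash
cat > h.py <<'E'
import numpy as np, cv2
from scipy.spatial.transform import Rotation as Ro
from bench import robot
def ray(s,uv):
    uv=np.atleast_2d(uv).astype(float); K=s["intrinsics"]
    d=np.c_[(uv[:,0]-K[0,2])/K[0,0],(uv[:,1]-K[1,2])/K[1,1],np.ones(len(uv))]
    return np.array(s["eye"]), d@Ro.from_euler('xyz',s["rotation"]).as_matrix().T
def onz(s,uv,z):
    e,d=ray(s,uv); return e+d*((z-e[2])/d[:,2])[:,None]
def proj(s,P):
    R=Ro.from_euler('xyz',s["rotation"]).as_matrix(); c=(np.atleast_2d(P)-s["eye"])@R; K=s["intrinsics"]
    return np.c_[c[:,0]/c[:,2]*K[0,0]+K[0,2],c[:,1]/c[:,2]*K[1,1]+K[1,2]]
def hsv(s): return cv2.cvtColor(s["color"],cv2.COLOR_RGB2HSV)
def blobs(m,amin=20):
    n,l,st,c=cv2.connectedComponentsWithStats(m.astype(np.uint8)); return [(st[i,4],c[i].round(1),st[i,:4],l==i) for i in range(1,n) if st[i,4]>=amin]
E
python3 - <<'E'
from h import *
for n in ["top","scene"]:
    s=robot.snapshot(n); H=hsv(s); h,S,V=[H[...,i].astype(int) for i in range(3)]
    print(n)
    for nm,m,z in [("red",((h<8)|(h>172))&(S>150)&(V>100),.26),("yellow",(h>20)&(h<35)&(S>120)&(V>80),.172),("green",(h>50)&(h<75)&(S>120)&(V>60),.172)]:
        for b in blobs(m,15): print(nm,b[0],b[1],b[2],onz(s,b[1],z)[0].round(4))
    w=((S<60)&(V>130))
    for b in blobs(w,150):
        cs,_=cv2.findContours(b[3].astype(np.uint8),cv2.RETR_EXTERNAL,cv2.CHAIN_APPROX_NONE)
        r=cv2.minAreaRect(cs[0]); print("white",b[0],b[1],b[2],r,onz(s,r[0],.23)[0].round(4))
    x,y=(200,100) if n=="top" else (220,90)
    c=s["color"][80:260,160:430] if n=="top" else s["color"][90:390,190:430]
    cv2.imwrite(f"pics/{n}1.png",cv2.resize(c,None,fx=2.9 if n=="top" else 2,fy=2.9 if n=="top" else 2,interpolation=cv2.INTER_NEAREST)[:,:,::-1])
E
```

```text
top
red 46 [297.8 138.6] [291 137  15   4] [0.6958 0.0631 0.26  ]
red 88 [372.8 160. ] [368 155  10  11] [ 0.6253 -0.1797  0.26  ]
yellow 100 [ 91.  176.8] [ 77 162  18  26] [0.5842 0.7676 0.172 ]
yellow 569 [264.3 238.1] [246 227  42  22] [0.3784 0.1753 0.172 ]
green 464 [ 81.2 172.7] [ 72 160  20  27] [0.5983 0.8019 0.172 ]
green 699 [398.7 183.6] [379 172  40  24] [ 0.5639 -0.2757  0.172 ]
green 281 [306.2 247.3] [288 240  34  14] [0.3483 0.0357 0.172 ]
green 70 [ 48.7 305.2] [ 37 304  22   4] [0.1576 0.8744 0.172 ]
white 42022 [461.1  77.6] [ 85   0 555 308] ((362.0, 153.49996948242188), (306.99993896484375, 553.9998779296875), 90.0) [ 0.6539 -0.1477  0.23  ]
white 393 [38.4 11.8] [20  2 38 17] ((38.5, 10.0), (37.0, 16.0), -0.0) [1.1593 0.9654 0.23  ]
white 563 [70.5  9.9] [47  2 47 17] ((70.0, 10.0), (16.0, 46.0), 90.0) [1.1596 0.8564 0.23  ]
white 2732 [ 6.8 99.2] [  0  10  22 241] ((10.5, 130.0), (21.0, 240.0), 0.0) [0.7307 1.0203 0.23  ]
white 461 [54.  28.2] [33 21 43 16] ((54.0, 28.5), (15.0, 42.0), 90.0) [1.0912 0.906  0.23  ]
white 436 [87.6 28.1] [67 21 42 15] ((87.5, 28
[... 2293 characters left out ...]
 ((288.5055847167969, 211.63978576660156), (92.84576416015625, 92.88572692871094), 87.70938873291016) [0.6093 0.0846 0.23  ]
white 980 [351.1 197.1] [334 180  35  36] ((351.0, 197.5), (35.0, 34.0), 90.0) [0.4429 0.0689 0.23  ]
white 1261 [262.2 297.4] [242 278  41  40] ((262.2500305175781, 297.2500305175781), (37.47665786743164, 41.01219177246094), 45.0) [0.6961 0.2979 0.23  ]
white 201 [527.1 321. ] [518 309  25  38] ((528.060546875, 328.51470947265625), (40.303436279296875, 19.38575553894043), 77.125) [0.1411 0.4621 0.23  ]
white 2137 [309.1 370.4] [223 334 170  47] ((307.19036865234375, 360.81927490234375), (41.700565338134766, 169.1291961669922), 85.76361083984375) [0.6176 0.4474 0.23  ]
```

View pics/top1.png

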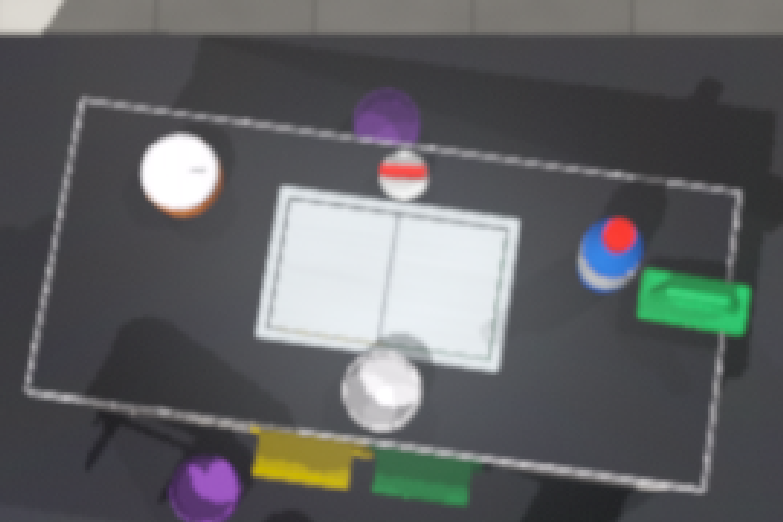

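View pics/scene1.png

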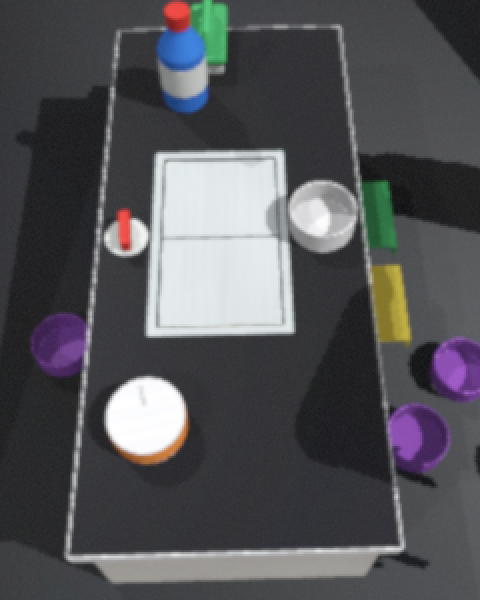

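Both crops show the ledge's outline, the lid frame, the tin in front of the lid near its middle, and the yellow lip on the left. I'll fit the ledge pose from the corners, then locate the tin and the knob in it.

```bash
python3 - <<'E'
from h import *
s=robot.snapshot("top"); c=robot.snapshot("scene")
L=np.array([[155,380],[155,-380],[-185,-380],[-185,380]])/1e3
def fit(W,L):
    a=L-L.mean(0); b=W[:,:2]-W[:,:2].mean(0)
    th=np.arctan2((a[:,0]*b[:,1]-a[:,1]*b[:,0]).sum(),(a*b).sum()); R=np.array([[np.cos(th),-np.sin(th)],[np.sin(th),np.cos(th)]])
    t=W[:,:2].mean(0)-R@L.mean(0); res=(W[:,:2]-(L@R.T+t)); return th,t,R,res
Zt=lambda p:(np.array(p)+.5)/2.9+[160,80]-.5
Zs=lambda p:(np.array(p)+.5)/2+[190,90]-.5
Wt=onz(s,Zt([[82,98],[741,191],[706,490],[27,393]]),.23)
Ws=onz(c,Zs([[68,555],[118,30],[342,27],[401,548]])[[0,1,2,3]],.23)
for nm,W in (("top",Wt),("scene",Ws),("both",None)):
    if W is None: W=np.r_[Wt,Ws];LL=np.r_[L,L]
    else: LL=L
    th,t,R,res=fit(W,LL); print(nm,th,t.round(4),(res*1e3).round(1).tolist())
inv=lambda P:(P[:,:2]-t)@R*1e3
# tin rim ellipse centers
for nm,im,p in (("top",s,Zt([[382,391]])),("scene",c,Zs([[322,212]]))):
    pass
# knob red top z=.26
print("knob",t+R@[.119,0], "red", onz(s,[[298.8,139.2]],.26), onz(c,[[251.7,203.2]],.252), inv(onz(s,[[298.8,139.2]],.26)))
# tin: top rim at z .268 in top: circle in zoomed
print("tin top rim", onz(s,Zt([[382,387]]),.268), inv(onz(s,Zt([[382,387]]),.268)))
for p in ([382,348],[382,430],[341,391],[423,391]): print(p,onz(s,Zt([p]),.268)[0].round(4))
print("tin scene rim", onz(c,Zs([[322,208]]),.268), inv(onz(c,Zs([[322,208]]),.268)))
# lid frame
print(inv(onz(s,Zt([[280,187],[519,218],[499,371],[256,338]]),.23)).round(0))
print(inv(onz(c,Zs([[154,151],[284,150],[294,333],[146,335]]),.23)).round(0))
print("yellow",inv(onz(s,[[264.3,238.1]],.172)), "green",inv(onz(s,[[306,247]],.172)))
print(np.array(robot.get_obs()["time"]))
E
```

```text
top -0.13972373203650215 [0.5799 0.0758] [[3.0, 1.9], [0.9, -1.6], [-1.7, -1.4], [-2.2, 1.1]]
scene -0.14560171341186234 [0.579  0.0785] [[-0.7, -0.9], [3.4, -0.6], [-2.8, 1.4], [0.2, 0.1]]
both -0.1426558412370017 [0.5795 0.0771] [[2.5, 1.1], [2.5, -2.6], [-0.2, -3.4], [-2.9, -0.7], [-0.2, -0.1], [1.8, 0.4], [-4.3, 3.4], [0.9, 1.8]]
knob [0.69725843 0.06021857] red [[0.69376938 0.05987375 0.26      ]] [[0.69795149 0.0579977  0.252     ]] [[115.59541276  -0.83736773]]
tin top rim [[0.45092159 0.08066471 0.268     ]] [[-127.74140325  -14.78387547]]
[382, 348] [0.4939 0.0812 0.268 ]
[382, 430] [0.404  0.0801 0.268 ]
[341, 391] [0.4464 0.1253 0.268 ]
[423, 391] [0.4467 0.0359 0.268 ]
tin scene rim [[0.44923334 0.08203065 0.268     ]] [[-129.60670101  -13.67183089]]
[[  86.  138.]
 [  90. -136.]
 [ -87. -139.]
 [ -89.  136.]]
[[  91. -140.]
 [ -89. -137.]
 [ -88.  139.]
 [  88.  137.]]
yellow [[-213.00715167   68.56234545]] green [[-221.99961044  -73.11153961]]
0.35
```

```bash
cat >> h.py <<'E'
def togo(x,y,z,yaw):
    o=robot.get_obs(); p=o["tool_pos"]; R=Ro.from_euler('xyz',o["ee_rot"]); T=Ro.from_euler('xyz',[np.pi,0,yaw])
    print("pos",p.round(4),"rpy",o["ee_rot"].round(3),"delta_tool_mm",(R.inv().apply(np.array([x,y,z])-p)*1e3).round(1),"rotvec",(R.inv()*T).as_rotvec().round(3),"F",np.round(o["wrist_force"],1),"w",round(o["width"]*1e3,1),"t",o["time"])
E
python3 -m handwheel '{"delta_pos":[[0,0,-42],[0,0,-42],[0,0,-42],[-20,56,0],[-20,56,0],[-20,56,0],[-20,56,0],[-20,56,0]],"rotation":[[0,0,0],[0,0,0],[0,0,0],[0,0,0],[0,0,0],[0,0,0],[0,0,0],[0,0,0]],"claw":[0,0,0,0,0,0,0,0]}'
python3 -c "
from h import *
togo(.65,.06,.34,0)"
```

```text
time: 1.35
tool_pos: [0.4336, 0.305, 0.3316]
ee_rot: [3.141, -0.001, 1.173]
wrist_force: [1.1, -0.2, -0.0]
width: 0.0467
pos [0.4336 0.305  0.3316] rpy [ 3.141e+00 -1.000e-03  1.173e+00] delta_tool_mm [-142.1  294.4   -8.4] rotvec [-0.000e+00 -1.000e-03  1.173e+00] F [ 1.1 -0.2 -0. ] w 46.7 t 1.35
```

```bash

python3 -m handwheel '{"delta_pos":[[-24,50,0],[-24,50,0],[-24,50,0],[-24,50,0],[-24,50,0],[-22,44,-8],[0,0,0],[0,0,0]],"rotation":[[0,0,0],[0,0,0],[0,0,0],[0,0,0],[0,0,0],[0,0,0],[0,0,0.17],[0,0,0.17]],"claw":[0,0,0,0,0,0,0,0]}'
python3 -m handwheel '{"delta_pos":[[0,0,0],[0,0,0],[0,0,0],[0,0,0],[0,0,0],[0,0,0],[0,0,0],[0,0,0]],"rotation":[[0,0,0.17],[0,0,0.17],[0,0,0.17],[0,0,0.17],[0,0,0.15],[0,0,0],[0,0,0],[0,0,0]],"claw":[0,0,0,0,0,0,0,0]}'
python3 - <<'E'
from h import *
togo(.697,.06,.34,0)
s=robot.snapshot("wrist"); cv2.imwrite("pics/w1.png",s["color"][:,:,::-1])
o=robot.get_obs()
print(proj(s,[[.697,.06,.248],o["tool_pos"]]), s["eye"])
H=hsv(s); h,S,V=[H[...,i].astype(int) for i in range(3)]
for b in blobs(((h<8)|(h>172))&(S>150)&(V>100),50): print(b[0],b[1],b[2],onz(s,b[1],.26).round(4))
t=robot.snapshot("top");cv2.imwrite("pics/t2.png",t["color"][80:260,160:430][:,:,::-1])
E
```

```text
time: 2.35
tool_pos: [0.6491, 0.0606, 0.3387]
ee_rot: [-3.141, 0.001, 0.826]
wrist_force: [-0.3, 0.6, -0.5]
width: 0.047
time: 3.35
tool_pos: [0.6485, 0.0616, 0.3394]
ee_rot: [-3.141, 0.0, 0.004]
wrist_force: [0.7, -0.3, -1.1]
width: 0.0472
pos [0.6485 0.0616 0.3394] rpy [-3.141  0.     0.004] delta_tool_mm [48.5  1.8 -0.6] rotvec [-0.     0.     0.004] F [ 0.7 -0.3 -1.1] w 47.2 t 3.35
[[368.11507431 206.28247901]
 [320.43195556 239.55281756]] [0.64828652 0.13624988 0.51853393]
799 [369.3 203.2] [360 178  20  52] [[0.6958 0.0665 0.26  ]]
```

View pics/w1.png

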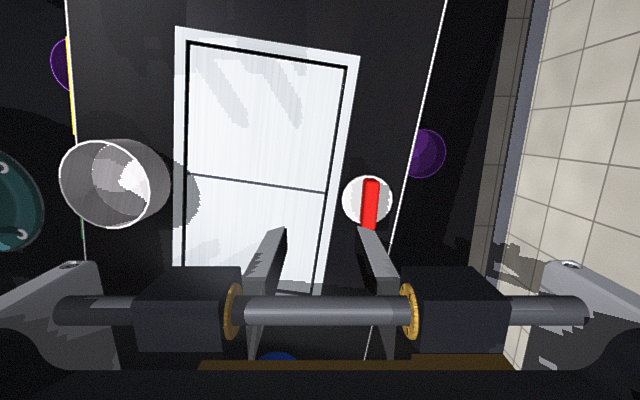

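The wrist view shows the red bar at x≈370, y 178–230, on the white disc centred at about (367,201). The bar is nearly upright in the image. I'll measure its angle and the disc centre.

```bash

python3 - <<'E'
from h import *
s=robot.snapshot("wrist"); c=s["color"][160:250,320:420]; cv2.imwrite("pics/w2.png",cv2.resize(c,None,fx=6,fy=6,interpolation=cv2.INTER_NEAREST)[:,:,::-1])
H=hsv(s); h,S,V=[H[...,i].astype(int) for i in range(3)]
m=((h<8)|(h>172))&(S>150)&(V>100); print([ (y,np.where(m[y,330:410])[0][[0,-1]]+330, V[y,370]) for y in range(180,230,6)])
w=(S<50)&(V>120); w[:, :338]=0; w[:,398:]=0; w[:170]=0; w[226:]=0
b=max(blobs(w|m,100),key=lambda b:b[0] if 340<b[1][0]<395 else 0); print(b[0],b[1],b[2])
x0,y0,W,Hh=b[2]; print(onz(s,[[x0-.5,201],[x0+W-.5,201],[367,y0-.5],[367,y0+Hh-.5]],.236).round(4))
E
```

```text
[(180, array([364, 375]), np.int64(133)), (186, array([363, 379]), np.int64(247)), (192, array([363, 378]), np.int64(248)), (198, array([362, 378]), np.int64(247)), (204, array([362, 377]), np.int64(246)), (210, array([361, 376]), np.int64(246)), (216, array([361, 376]), np.int64(248)), (222, array([361, 375]), np.int64(245)), (228, array([367, 374]), np.int64(251))]
1987 [366.7 200.2] [342 175  51  55]
[[0.6707 0.0623 0.236 ]
 [0.7247 0.0625 0.236 ]
 [0.6964 0.0906 0.236 ]
 [0.6992 0.0304 0.236 ]]
```

View pics/w2.png

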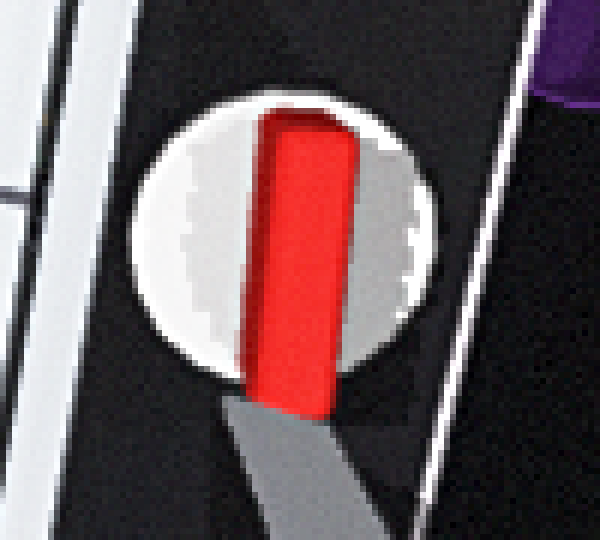

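```bash

python3 - <<'E'
from h import *
s=robot.snapshot("wrist")
P=onz(s,[[379,184.5],[375.4,226],[365.5,182],[360.8,224]],.26); print(P.round(4), P.mean(0))
for a,b in ((0,1),(2,3)):
    d=P[a]-P[b]; print("bar yaw",np.arctan2(-d[0],d[1]))
togo(.6965,.061,.30,0)
E
```

```text
[[0.7042 0.0849 0.26  ]
 [0.703  0.0431 0.26  ]
 [0.6912 0.0873 0.26  ]
 [0.6885 0.0451 0.26  ]] [0.6967302  0.06510439 0.26      ]
bar yaw -0.027369456884466032
bar yaw -0.06471836136314951
pos [0.6485 0.0616 0.3395] rpy [-3.141e+00 -0.000e+00  3.000e-03] delta_tool_mm [48.   0.8 39.5] rotvec [-0.    -0.     0.003] F [ 0.2 -0.4  0.1] w 47.1 t 3.55
```

```bash

python3 -m handwheel '{"delta_pos":[[24,0,0],[24.5,0,0],[0,0,25],[0,0,25],[0,0,25],[0,0,15],[0,0,9],[0,0,0]],"rotation":[[0,0,0.05],[0,0,0],[0,0,0],[0,0,0],[0,0,0],[0,0,0],[0,0,0],[0,0,0]],"claw":[0,0,0,0,0,0,0,0]}'
python3 - <<'E'
from h import *
togo(.697,.0615,.24,-.05)
s=robot.snapshot("wrist"); cv2.imwrite("pics/w3.png",s["color"][:,:,::-1])
E
```

```text
time: 4.55
tool_pos: [0.6969, 0.0605, 0.2402]
ee_rot: [-3.142, 0.0, -0.047]
wrist_force: [-0.6, -0.7, -0.4]
width: 0.0471
pos [0.6969 0.0605 0.2402] rpy [-3.142  0.    -0.047] delta_tool_mm [ 0.1 -1.   0.2] rotvec [-0.     0.     0.003] F [-0.6 -0.7 -0.4] w 47.1 t 4.55
```

View pics/w3.png

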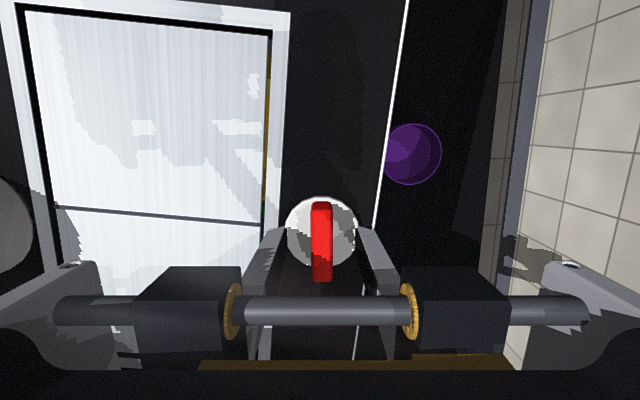

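The bar at (321,240) sits centred between the fingers, and no finger is over the lid. I'll close the gripper, then turn.

```bash

python3 -m handwheel '{"delta_pos":[[0,0,0],[0,0,0],[0,0,0],[0,0,0],[0,0,0],[0,0,0],[0,0,0],[0,0,0]],"rotation":[[0,0,0],[0,0,0],[0,0,0],[0,0,0],[0,0,0],[0,0,-0.05],[0,0,-0.05],[0,0,-0.05]],"claw":[1,1,1,1,1,1,1,1]}'
python3 -m handwheel '{"delta_pos":[[0,0,0],[0,0,0],[0,0,0],[0,0,0],[0,0,0],[0,0,0],[0,0,0],[0,0,0]],"rotation":[[0,0,-0.12],[0,0,-0.12],[0,0,-0.12],[0,0,-0.12],[0,0,-0.12],[0,0,-0.12],[0,0,-0.12],[0,0,-0.12]],"claw":[1,1,1,1,1,1,1,1]}'
python3 - <<'E'
from h import *
togo(.697,.0605,.24,-.143+1.4)
print(robot.get_obs()["wrist_torque"])
E
```

```text
time: 5.6
tool_pos: [0.6976, 0.0605, 0.2408]
ee_rot: [3.142, -0.002, 0.104]
wrist_force: [2.0, -0.2, 0.3]
width: 0.0139
time: 6.6
tool_pos: [0.6991, 0.0615, 0.2408]
ee_rot: [3.138, -0.004, 1.068]
wrist_force: [5.8, 2.4, -0.3]
width: 0.0136
pos [0.6991 0.0615 0.2408] rpy [ 3.138 -0.004  1.068] delta_tool_mm [-1.9 -1.4  0.8] rotvec [ 0.004 -0.004 -0.189] F [ 5.8  2.4 -0.3] w 13.6 t 6.6
[ 0.41434114 -1.10238406 -0.06180027]
```

```bash

python3 -m handwheel '{"delta_pos":[[0,0,0],[0,0,0],[0,0,0],[0,0,0],[0,0,0],[0,0,0],[0,0,0],[0,0,0]],"rotation":[[0,0,-0.06],[0,0,-0.05],[0,0,-0.03],[0,0,-0.03],[0,0,-0.02],[0,0,-0.02],[0,0,-0.02],[0,0,0]],"claw":[1,1,1,1,1,1,1,1]}'
python3 - <<'E'
from h import *
togo(.697,.0605,.24,-.143+1.4)
print(robot.get_obs()["wrist_torque"])
E
```

```text
time: 7.6
tool_pos: [0.6993, 0.0619, 0.2408]
ee_rot: [3.137, -0.004, 1.293]
wrist_force: [6.7, 3.9, -0.5]
width: 0.0135
pos [0.6993 0.0619 0.2408] rpy [ 3.137 -0.004  1.293] delta_tool_mm [-1.9 -1.8  0.8] rotvec [ 0.005 -0.004  0.036] F [ 6.7  3.9 -0.5] w 13.5 t 7.6
[ 0.58625266 -1.19636087 -0.44581301]
```

Yaw torque rose from -0.06 to -0.45 N m, so the knob is against its stop. I'll release, rise and look.

```bash

python3 -m handwheel '{"delta_pos":[[0,0,0],[0,0,0],[0,0,0],[0,0,0],[0,0,-20],[0,0,-35],[0,0,-35],[0,0,0]],"rotation":[[0,0,0],[0,0,0],[0,0,0],[0,0,0],[0,0,0],[0,0,0],[0,0,0],[0,0,0]],"claw":[0.1,0.1,0.1,0.1,0.1,0.1,0.1,0.1]}'
python3 - <<'E'
from h import *
s=robot.snapshot("wrist"); cv2.imwrite("pics/w4.png",s["color"][:,:,::-1])
# push1 pose : ledge frame -> world
th=-.143; R=np.array([[np.cos(th),-np.sin(th)],[np.sin(th),np.cos(th)]]); t=np.array([.5795,.0771])
H=hsv(s); h,S,V=[H[...,i].astype(int) for i in range(3)]
m=((h<8)|(h>172))&(S>150)&(V>100)
c=max(cv2.findContours(m.astype(np.uint8),cv2.RETR_EXTERNAL,cv2.CHAIN_APPROX_NONE)[0],key=len)
bx=cv2.boxPoints(cv2.minAreaRect(c)); P=onz(s,bx,.26); print(bx.round(0).tolist()); e=P[1]-P[0]; f=P[2]-P[1]; print([ (np.linalg.norm(v),np.arctan2(v[1],v[0])) for v in (e,f)])
p=t+R@[-.129,-.014-.080]; print(p)
togo(p[0],p[1],.31,th)
E
```

```text
time: 8.6
tool_pos: [0.6978, 0.0605, 0.3347]
ee_rot: [3.134, -0.002, 1.293]
wrist_force: [-0.4, -1.0, -0.1]
width: 0.0421
[[315.0, 230.0], [316.0, 178.0], [330.0, 178.0], [328.0, 230.0]]
[(np.float64(0.05174874652253255), np.float64(2.8281988171329253)), (np.float64(0.01263851729378799), np.float64(1.2602066828840157))]
[0.43842048 0.00244366]
pos [0.6974 0.0605 0.3318] rpy [ 3.138e+00 -1.000e-03  1.293e+00] delta_tool_mm [-126.9 -233.2   20.9] rotvec [ 0.002 -0.003  1.436] F [ 0.1 -0.4 -0.5] w 42.0 t 8.65
```

View pics/w4.png

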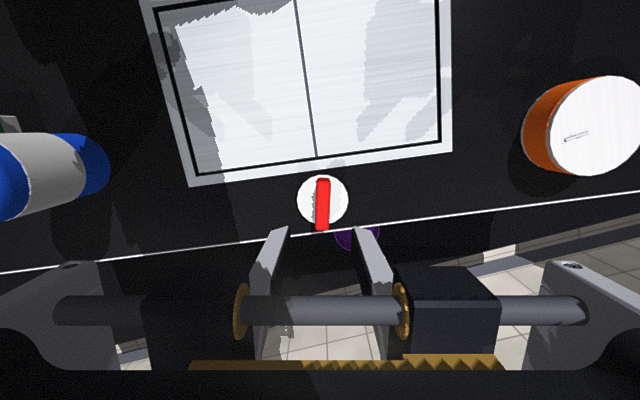

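Knob bar is at yaw ≈1.257, i.e. ledge yaw + 1.40, so unlocked. The lid looks undisturbed. Next I'll go behind the tin for the leftward push.

```bash

python3 -m handwheel '{"delta_pos":[[-25.4,-46.6,0],[-25.4,-46.6,0],[-25.4,-46.6,0],[-25.4,-46.6,0],[-25.4,-46.6,0],[0,0,0],[0,0,0],[0,0,0]],"rotation":[[0,0,0],[0,0,0],[0,0,0],[0,0,0],[0,0,0],[0,0,0.18],[0,0,0.18],[0,0,0.18]],"claw":[-0.2,-0.2,-0.2,-0.2,-0.2,-0.2,-0.2,-0.2]}'
python3 -m handwheel '{"delta_pos":[[0,0,0],[0,0,0],[0,0,0],[0,0,0],[0,0,0],[0,0,0],[0,0,0],[0,0,0]],"rotation":[[0,0,0.18],[0,0,0.18],[0,0,0.18],[0,0,0.18],[0,0,0.18],[0,0,0],[0,0,0],[0,0,0]],"claw":[-0.2,-0.2,-0.2,-0.2,-0.2,-0.2,-0.2,-0.2]}'
python3 - <<'E'
from h import *
togo(.4384,.0024,.239,-.143)
s=robot.snapshot("wrist"); cv2.imwrite("pics/w5.png",s["color"][:,:,::-1])
E
```

```text
time: 9.65
tool_pos: [0.437, 0.0023, 0.3278]
ee_rot: [-3.139, 0.002, 0.747]
wrist_force: [-0.9, -0.1, 0.7]
width: 0.0562
time: 10.65
tool_pos: [0.4379, 0.0023, 0.3299]
ee_rot: [-3.142, 0.001, -0.146]
wrist_force: [-0.4, 0.3, -0.4]
width: 0.0564
pos [0.4379 0.0023 0.3299] rpy [-3.142e+00  1.000e-03 -1.460e-01] delta_tool_mm [ 0.6 -0.2 90.9] rotvec [-0.     0.001 -0.003] F [-0.4  0.3 -0.4] w 56.4 t 10.65
```

View pics/w5.png

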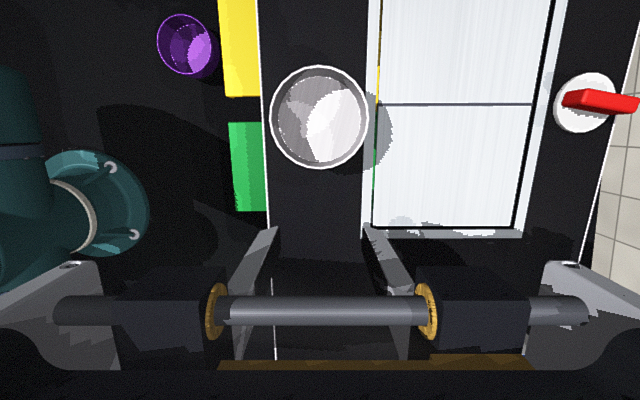

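The tin's rim is centred at (319,117), in line with the tool's column 320. I'll lower and push left slowly.

```bash

python3 - <<'E'
from h import *
s=robot.snapshot("wrist")
th=-.143; R=np.array([[np.cos(th),-np.sin(th)],[np.sin(th),np.cos(th)]]); t=np.array([.5795,.0771])
P=onz(s,[[319,117],[271,117],[367.5,117],[319,65.5],[319,168.5]],.268); print(P.round(4),((P[:,:2]-t)@R*1e3).round(1))
P=onz(s,[[379,103],[530,107],[372,230]],.229); print("lid",((P[:,:2]-t)@R*1e3).round(1))
E
python3 -m handwheel '{"delta_pos":[[0,0,25],[0,0,25],[0,0,20],[0,0,14],[0,0,7],[0,-5,0],[0,-8,0],[0,-8,0]],"rotation":[[0,0,0],[0,0,0],[0,0,0],[0,0,0],[0,0,0],[0,0,0],[0,0,0],[0,0,0]],"claw":[-0.2,-0.2,-0.2,-0.2,-0.2,-0.2,-0.2,-0.2]}'
```

```text
[[0.4489 0.0856 0.268 ]
 [0.4091 0.0914 0.268 ]
 [0.489  0.0797 0.268 ]
 [0.4546 0.1246 0.268 ]
 [0.4425 0.0429 0.268 ]] [[-130.5  -10.2]
 [-170.7  -10.1]
 [ -90.   -10.3]
 [-130.4   29.2]
 [-130.7  -53.4]]
lid [[ -73.2    4. ]
 [  72.3    0. ]
 [ -74.1 -125.5]]
time: 11.75
tool_pos: [0.4416, 0.0237, 0.2403]
ee_rot: [-3.141, -0.001, -0.147]
wrist_force: [-0.1, 0.9, 0.0]
width: 0.0567
```

```bash

python3 -m handwheel '{"delta_pos":[[0,-9,0],[0,-9,0],[0,-9,0],[0,-9,0],[0,-9,0],[0,-9,0],[0,-9,0],[0,-7,0]],"rotation":[[0,0,0],[0,0,0],[0,0,0],[0,0,0],[0,0,0],[0,0,0],[0,0,0],[0,0,0]],"claw":[-0.2,-0.2,-0.2,-0.2,-0.2,-0.2,-0.2,-0.2]}'
python3 - <<'E'
from h import *
th=-.143; R=np.array([[np.cos(th),-np.sin(th)],[np.sin(th),np.cos(th)]]); t=np.array([.5795,.0771])
print((robot.get_obs()["tool_pos"][:2]-t)@R)
s=robot.snapshot("wrist"); cv2.imwrite("pics/w6.png",s["color"][:,:,::-1])
E
```

```text
time: 12.75
tool_pos: [0.4515, 0.0929, 0.2395]
ee_rot: [-3.142, 0.0, -0.147]
wrist_force: [-0.1, -0.4, 1.0]
width: 0.0568
[-0.12896898 -0.0026317 ]
```

View pics/w6.png

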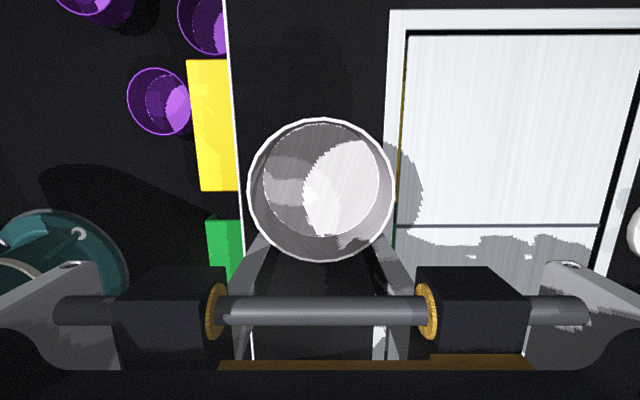

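The tin is nested between the fingers and sits upright at (320,190). 26 mm more to go.

```bash

python3 -m handwheel '{"delta_pos":[[0,-6,0],[0,-7,0],[0,-6,0],[0,-5,0],[0,-2,0],[0,15,0],[0,20,-10],[0,0,-40]],"rotation":[[0,0,0],[0,0,0],[0,0,0],[0,0,0],[0,0,0],[0,0,0],[0,0,0],[0,0,0]],"claw":[-0.2,-0.2,-0.2,-0.2,-0.2,-0.2,-0.2,-0.2]}'
python3 -m handwheel '{"delta_pos":[[0,0,-40],[0,-20,0],[0,0,0],[0,0,0],[0,0,0],[0,0,0],[0,0,0],[0,0,0]],"rotation":[[0,0,0],[0,0,0],[0,0,0],[0,0,0],[0,0,0],[0,0,0],[0,0,0],[0,0,0]],"claw":[-0.1,-0.1,-0.1,-0.1,-0.1,-0.1,-0.1,-0.1]}'
python3 - <<'E'
from h import *
th=-.143; R=np.array([[np.cos(th),-np.sin(th)],[np.sin(th),np.cos(th)]]); t=np.array([.5795,.0771])
s=robot.snapshot("wrist"); cv2.imwrite("pics/w7.png",s["color"][:,:,::-1])
H=hsv(s);
g=cv2.GaussianBlur(cv2.cvtColor(s["color"],cv2.COLOR_RGB2GRAY),(3,3),0)
togo(0,0,.33,th)
E
```

```text
time: 13.8
tool_pos: [0.4484, 0.0814, 0.2873]
ee_rot: [3.14, 0.006, -0.15]
wrist_force: [0.4, -0.4, 0.5]
width: 0.0562
time: 14.8
tool_pos: [0.453, 0.1031, 0.3294]
ee_rot: [-3.142, 0.0, -0.147]
wrist_force: [0.2, -0.6, -1.2]
width: 0.0517
pos [0.453  0.1032 0.3295] rpy [-3.142 -0.    -0.147] delta_tool_mm [-433.   168.4   -0.6] rotvec [-0.    -0.    -0.004] F [ 1.1  0.  -0.8] w 51.5 t 14.85
```

View pics/w7.png

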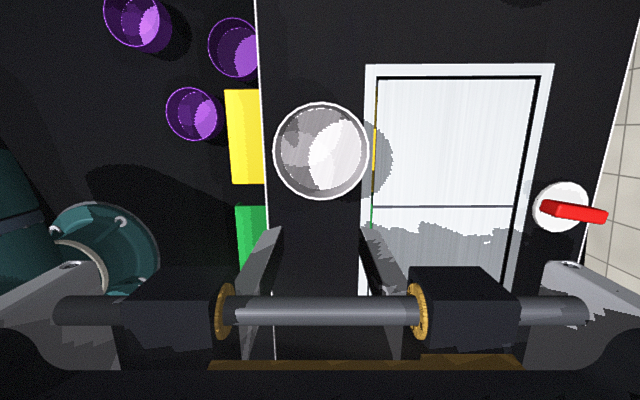

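```bash

python3 - <<'E'
from h import *
th=-.143; R=np.array([[np.cos(th),-np.sin(th)],[np.sin(th),np.cos(th)]]); t=np.array([.5795,.0771])
s=robot.snapshot("wrist"); P=onz(s,[[320.5,151]],.268); q=(P[:,:2]-t)@R; print(P,q)
p=t+R@[-.205,q[0,1]]; togo(p[0],p[1],.33,th+np.pi/2)
print("end",t+R@[-.082,q[0,1]])
E
```

```text
[[0.46113448 0.15859932 0.268     ]] [[-0.12877207  0.06379881]]
pos [0.453  0.1032 0.3295] rpy [-3.142 -0.    -0.147] delta_tool_mm [-76.3 -55.7  -0.5] rotvec [-0.    -0.    -1.575] F [ 0.4  0.3 -0.1] w 51.5 t 14.9
end [0.50742915 0.15193369]
```

```bash

python3 -m handwheel '{"delta_pos":[[-38,-28,0],[-38,-28,0],[0,0,0],[0,0,0],[0,0,0],[0,0,0],[0,0,0],[0,0,0]],"rotation":[[0,0,0],[0,0,0],[0,0,-0.18],[0,0,-0.18],[0,0,-0.18],[0,0,-0.18],[0,0,-0.18],[0,0,-0.18]],"claw":[0.15,0.15,0.15,0.15,0.15,0.15,0.15,0.15]}'
python3 -m handwheel '{"delta_pos":[[0,0,0],[0,0,0],[0,0,0],[0,0,25],[0,0,25],[0,0,10],[0,0,0],[0,0,0]],"rotation":[[0,0,-0.18],[0,0,-0.18],[0,0,-0.13],[0,0,0],[0,0,0],[0,0,0],[0,0,0],[0,0,0]],"claw":[0.15,0.15,0.15,0.15,0.15,0.15,0.15,0.15]}'
python3 - <<'E'
from h import *
th=-.143; R=np.array([[np.cos(th),-np.sin(th)],[np.sin(th),np.cos(th)]]); t=np.array([.5795,.0771])
p=t+R@[-.205,.0638]; togo(p[0],p[1],.239,th+np.pi/2)
s=robot.snapshot("wrist"); cv2.imwrite("pics/w8.png",s["color"][:,:,::-1])
E
```

```text
time: 15.9
tool_pos: [0.386, 0.1698, 0.3296]
ee_rot: [3.141, -0.0, 0.939]
wrist_force: [0.4, 0.3, 0.3]
width: 0.0401
time: 16.9
tool_pos: [0.3865, 0.1698, 0.2707]
ee_rot: [3.14, -0.001, 1.423]
wrist_force: [0.2, -0.2, 1.0]
width: 0.0398
pos [0.3865 0.1698 0.2707] rpy [ 3.140e+00 -1.000e-03  1.423e+00] delta_tool_mm [-0.5 -0.8 31.7] rotvec [ 0.002 -0.001 -0.005] F [ 0.2 -0.2  1. ] w 39.8 t 16.9
```

View pics/w8.png

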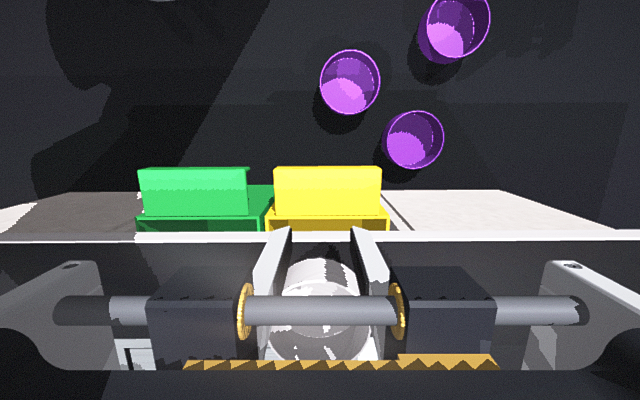

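The tin is centred between the fingers' columns (≈318). I'll lower and push toward the lid.

```bash

python3 -m handwheel '{"delta_pos":[[-0.5,0,20],[0,0,9],[0,0,3],[0,14,0],[0,12,0],[0,8,0],[0,8,0],[0,8,0]],"rotation":[[0,0,0],[0,0,0],[0,0,0],[0,0,0],[0,0,0],[0,0,0],[0,0,0],[0,0,0]],"claw":[0.15,0.15,0.15,0.15,0.15,0.15,0.15,0.15]}'
python3 -m handwheel '{"delta_pos":[[0,6,0],[0,6,0],[0,6,0],[0,6,0],[0,4,0],[0,0,0],[0,0,0],[0,0,0]],"rotation":[[0,0,0],[0,0,0],[0,0,0],[0,0,0],[0,0,0],[0,0,0],[0,0,0],[0,0,0]],"claw":[0.15,0.15,0.15,0.15,0.15,0.15,0.15,0.15]}'
cat > look.py <<'E'
from h import *
import sys
n=sys.argv[1]
th=-.143; R=np.array([[np.cos(th),-np.sin(th)],[np.sin(th),np.cos(th)]]); t=np.array([.5795,.0771])
o=robot.get_obs(); print("ledge xy",((o["tool_pos"][:2]-t)@R*1e3).round(1),o["tool_pos"][2],o["wrist_force"].round(1),o["time"])
a=robot.snapshot("scene")["color"][120:290,215:435]; b=robot.snapshot("top")["color"][110:260,200:400]
a=cv2.resize(a,None,fx=3.5,fy=3.5)
cv2.imwrite(f"pics/{n}.png",a[:,:,::-1]); cv2.imwrite(f"pics/{n}t.png",cv2.resize(b,None,fx=3.5,fy=3.5)[:,:,::-1])
E
python3 look.py p1
```

```text
time: 17.95
tool_pos: [0.436, 0.1618, 0.2375]
ee_rot: [-3.141, -0.0, 1.423]
wrist_force: [-0.7, -0.0, 0.4]
width: 0.0399
time: 18.95
tool_pos: [0.463, 0.1578, 0.2376]
ee_rot: [3.141, -0.0, 1.423]
wrist_force: [-0.2, -0.0, -0.9]
width: 0.0397
ledge xy [-126.8   63.3] 0.23755613133788045 [-0.2 -0.  -0.9] 18.95
```

View pics/p1.png

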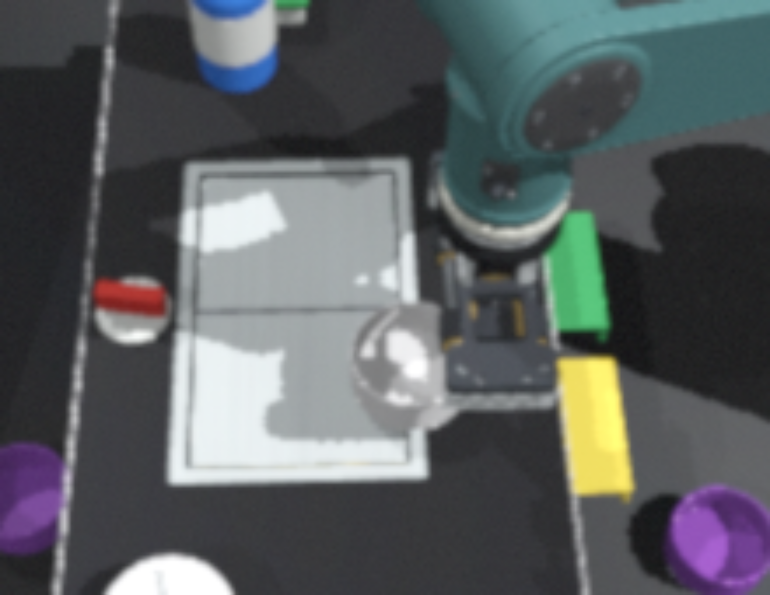

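View pics/p1t.png

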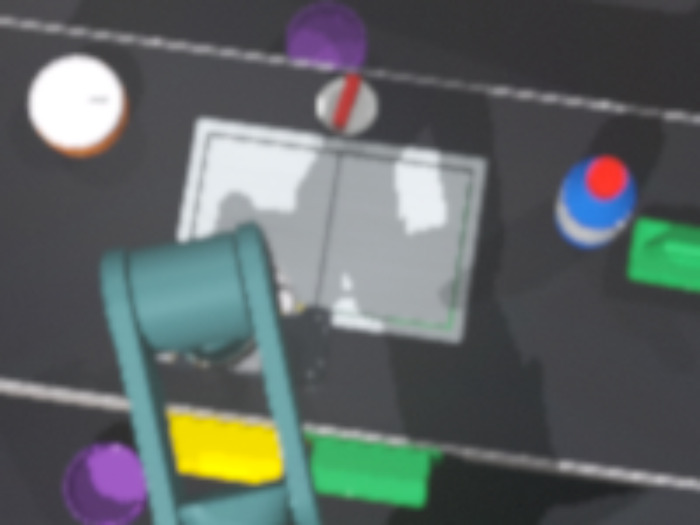

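The scene view shows the tin at (405,365), overlapping the lid's near edge within the yellow half, with the lid still level. I'll keep pushing.

```bash

python3 -m handwheel '{"delta_pos":[[0,8,0],[0,8,0],[0,8,0],[0,8,0],[0,6,0],[0,0,0],[0,0,0],[0,0,0]],"rotation":[[0,0,0],[0,0,0],[0,0,0],[0,0,0],[0,0,0],[0,0,0],[0,0,0],[0,0,0]],"claw":[0.15,0.15,0.15,0.15,0.15,0.15,0.15,0.15]}'
python3 look.py p2
```

```text
time: 20.05
tool_pos: [0.5006, 0.1522, 0.2376]
ee_rot: [3.141, -0.0, 1.423]
wrist_force: [0.2, -0.2, -0.2]
width: 0.0398
ledge xy [-88.8  63.1] 0.2375983404965708 [ 0.2 -0.2 -0.2] 20.05
```

View pics/p2.png

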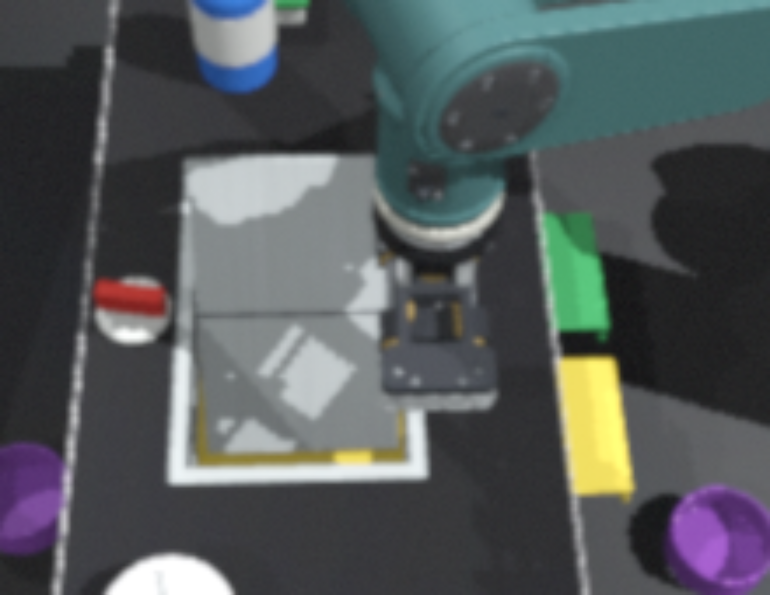

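The lid is tilted into the yellow side and the tin has dropped off it. I'll back off and let the lid level.

```bash

python3 -m handwheel '{"delta_pos":[[0,-30,0],[0,-30,0],[0,-10,-20],[0,0,-40],[0,0,-40],[0,0,0],[0,0,0],[0,0,0]],"rotation":[[0,0,0],[0,0,0],[0,0,0],[0,0,0],[0,0,0],[0,0,0],[0,0,0],[0,0,0]],"claw":[0.15,0.15,0.15,0.15,0.15,0.15,0.15,0.15]}'
python3 look.py p3; python3 -c "
from h import *
togo(.697,.0605,.335,-.143+1.4)"
```

```text
time: 21.15
tool_pos: [0.4309, 0.1623, 0.3356]
ee_rot: [-3.139, 0.001, 1.423]
wrist_force: [-0.0, 0.1, -0.2]
width: 0.0398
ledge xy [-159.2   63.1] 0.3356267353980822 [-0.   0.1 -0.2] 21.15
pos [0.431  0.1623 0.336 ] rpy [-3.139e+00  1.000e-03  1.423e+00] delta_tool_mm [-61.6 278.1   0.3] rotvec [-0.003  0.001  0.166] F [ 0.7 -0.2 -0.1] w 39.9 t 21.25
```

View pics/p3.png

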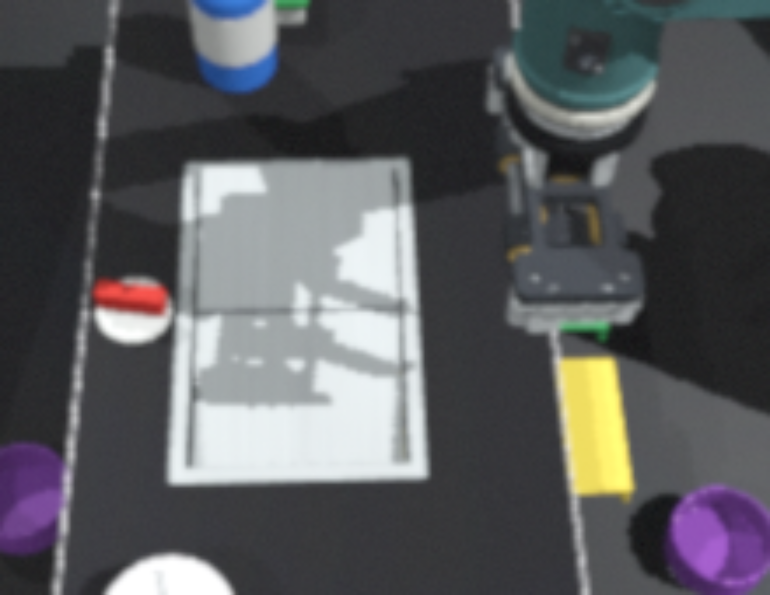

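The lid is nearly level again and empty. I'll move over the knob.

```bash

python3 -m handwheel '{"delta_pos":[[-10,46.5,0],[-10,46.5,0],[-10,46.5,0],[-10,46.5,0],[-10,46.5,0],[-10.5,45.5,0],[0,0,0],[0,0,0]],"rotation":[[0,0,0],[0,0,0],[0,0,0],[0,0,0],[0,0,0],[0,0,0],[0,0,0.16],[0,0,0]],"claw":[0.1,0.1,0.1,0.1,0.1,0.1,0.1,0.1]}'
python3 -m handwheel '{"delta_pos":[[0,0,0],[0,0,0],[0,0,0],[0,0,0],[0,0,0],[0,0,0],[0,0,0],[0,0,0]],"rotation":[[0,0,0],[0,0,0],[0,0,0],[0,0,0],[0,0,0],[0,0,0],[0,0,0],[0,0,0]],"claw":[0.1,0.1,0.1,0.1,0.1,0.1,0.1,0.1]}'
python3 look.py p4; python3 -c "
from h import *
s=robot.snapshot('wrist'); cv2.imwrite('pics/w9.png',s['color'][:,:,::-1])
togo(.6975,.0605,.24,-.143+1.4)"
```

```text
time: 22.25
tool_pos: [0.698, 0.0613, 0.3351]
ee_rot: [-3.138, 0.001, 1.264]
wrist_force: [-0.5, 0.3, -0.0]
width: 0.0423
time: 23.25
tool_pos: [0.6975, 0.0616, 0.3374]
ee_rot: [-3.141, -0.0, 1.263]
wrist_force: [0.6, -1.0, -0.7]
width: 0.0423
ledge xy [119.    1.5] 0.3374068330495475 [ 0.6 -1.  -0.7] 23.25
pos [0.6976 0.0616 0.3374] rpy [-3.142 -0.     1.263] delta_tool_mm [-1.1  0.3 97.4] rotvec [-0.    -0.     0.006] F [ 0.7 -0.3  0.1] w 41.9 t 23.4
```

View pics/p4.png

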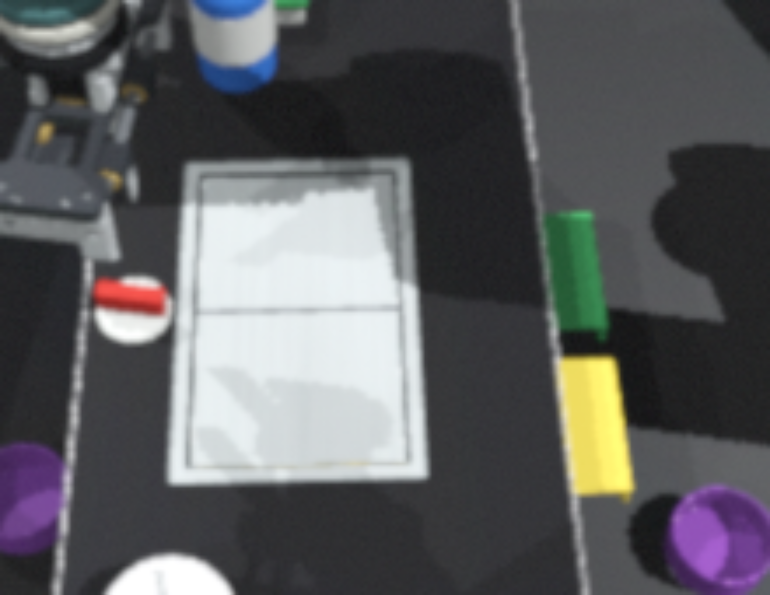

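View pics/w9.png

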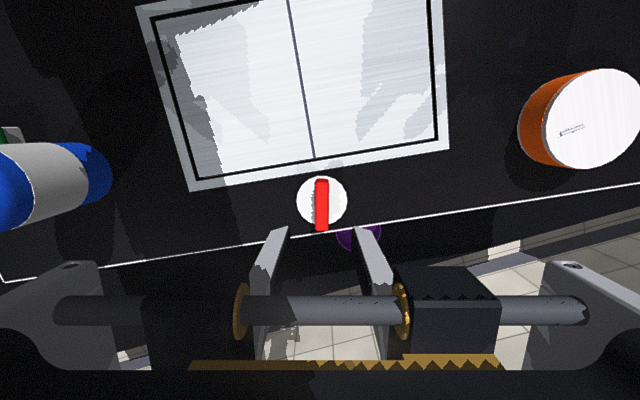

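The lid is level, with even seams all round, and the bar at (321,205) lies parallel between the fingers. I'll descend, grip and turn clockwise.

```bash

python3 -m handwheel '{"delta_pos":[[-1,0,25],[0,0,25],[0,0,25],[0,0,15],[0,0,7],[0,0,0],[0,0,0],[0,0,0]],"rotation":[[0,0,0],[0,0,0],[0,0,0],[0,0,0],[0,0,0],[0,0,0],[0,0,0],[0,0,0]],"claw":[0.1,0.1,0.1,0.1,0.1,0.1,1,1]}'
python3 -m handwheel '{"delta_pos":[[0,0,0],[0,0,0],[0,0,0],[0,0,0],[0,0,0],[0,0,0],[0,0,0],[0,0,0]],"rotation":[[0,0,0],[0,0,0],[0,0,0],[0,0,0],[0,0,0.08],[0,0,0.08],[0,0,0.08],[0,0,0.08]],"claw":[1,1,1,1,1,1,1,1]}'
python3 -m handwheel '{"delta_pos":[[0,0,0],[0,0,0],[0,0,0],[0,0,0],[0,0,0],[0,0,0],[0,0,0],[0,0,0]],"rotation":[[0,0,0.11],[0,0,0.11],[0,0,0.11],[0,0,0.11],[0,0,0.11],[0,0,0.11],[0,0,0.11],[0,0,0.11]],"claw":[1,1,1,1,1,1,1,1]}'
python3 - <<'E'
from h import *
togo(.6975,.0605,.24,-.143)
print(robot.get_obs()["wrist_torque"])
E
```

```text
time: 24.4
tool_pos: [0.6976, 0.0607, 0.2417]
ee_rot: [3.14, -0.001, 1.263]
wrist_force: [-0.8, -0.2, 0.6]
width: 0.0257
time: 25.4
tool_pos: [0.6979, 0.0621, 0.2413]
ee_rot: [3.141, -0.003, 0.942]
wrist_force: [2.7, 5.1, 1.2]
width: 0.0139
time: 26.4
tool_pos: [0.6975, 0.0619, 0.2412]
ee_rot: [-3.14, -0.002, 0.061]
wrist_force: [0.8, 3.8, 1.6]
width: 0.0138
pos [0.6975 0.0619 0.2412] rpy [-3.14e+00 -2.00e-03  6.10e-02] delta_tool_mm [-0.1  1.4  1.2] rotvec [-0.002 -0.002  0.204] F [0.8 3.8 1.6] w 13.8 t 26.4
[ 0.62608311 -0.12999806  0.08940986]
```

```bash

python3 -m handwheel '{"delta_pos":[[0,0,0],[0,0,0],[0,0,0],[0,0,0],[0,0,0],[0,0,0],[0,0,0],[0,0,0]],"rotation":[[0,0,0.06],[0,0,0.06],[0,0,0.03],[0,0,0.03],[0,0,0.03],[0,0,0.02],[0,0,0.02],[0,0,0]],"claw":[1,1,1,1,1,1,1,1]}'
python3 - <<'E'
from h import *
togo(.6975,.0605,.24,-.143)
print(robot.get_obs()["wrist_torque"])
E
```

```text
time: 27.4
tool_pos: [0.6974, 0.0618, 0.2412]
ee_rot: [-3.14, -0.001, -0.185]
wrist_force: [0.9, 5.2, 2.6]
width: 0.0139
pos [0.6974 0.0618 0.2412] rpy [-3.14e+00 -1.00e-03 -1.85e-01] delta_tool_mm [0.4 1.3 1.2] rotvec [-0.002 -0.001 -0.042] F [0.9 5.2 2.6] w 13.9 t 27.4
[ 0.81619497 -0.10934859  0.52898475]
```

Yaw torque is 0.53 N m at yaw -0.185, past the ledge's -0.143, so the clockwise stop is reached. I'll release, rise, retreat and check.

```bash

python3 -m handwheel '{"delta_pos":[[0,0,0],[0,0,0],[0,0,0],[0,0,0],[0,0,-25],[0,0,-40],[0,0,-30],[0,0,0]],"rotation":[[0,0,0],[0,0,0],[0,0,0],[0,0,0],[0,0,0],[0,0,0],[0,0,0],[0,0,0]],"claw":[0.1,0.1,0.1,0.1,0.1,0.1,0.1,0.1]}'
python3 -m handwheel '{"delta_pos":[[-45,0,-12],[-45,0,-12],[-45,0,-12],[0,0,0],[0,0,0],[0,0,0],[0,0,0],[0,0,0]],"rotation":[[0,0,0],[0,0,0],[0,0,0],[0,0,0],[0,0,0],[0,0,0],[0,0,0],[0,0,0]],"claw":[0.1,0.1,0.1,0.1,0.1,0.1,0.1,0.1]}'
python3 look.py p5; python3 -c "
from h import *
s=robot.snapshot('wrist'); cv2.imwrite('pics/w10.png',s['color'][:,:,::-1])
s=robot.snapshot('scene'); H=hsv(s); h,S,V=[H[...,i].astype(int) for i in range(3)]
m=((h<8)|(h>172))&(S>150)&(V>100); m[:170]=0
ys,xs=np.where(m); P=onz(s,np.c_[xs,ys],.26)[:,:2]; v=cv2.fitLine(P.astype(np.float32),cv2.DIST_L2,0,.01,.01).ravel(); print('bar yaw',np.arctan2(-v[0]*np.sign(v[1]),abs(v[1])),P.mean(0))"
```

```text
time: 28.4
tool_pos: [0.698, 0.0605, 0.3392]
ee_rot: [-3.14, -0.007, -0.187]
wrist_force: [-0.0, 0.3, 0.1]
width: 0.0428
time: 29.4
tool_pos: [0.5651, 0.0856, 0.3706]
ee_rot: [3.141, 0.001, -0.187]
wrist_force: [-0.7, 0.4, 0.4]
width: 0.0422
ledge xy [-15.4   6.4] 0.3706291597780411 [-0.7  0.4  0.4] 29.4
bar yaw -0.1059955 [0.69667134 0.06147125]
```

View pics/p5.png

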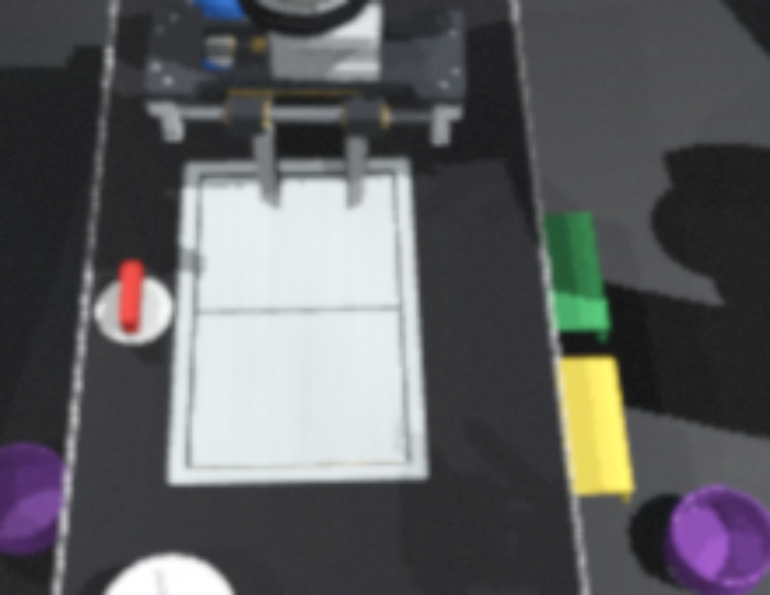

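View pics/w10.png

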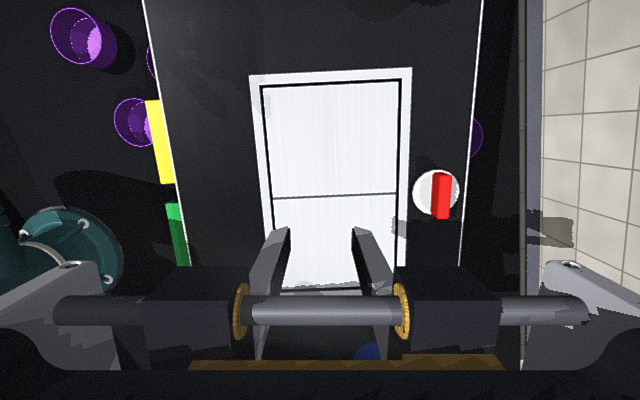

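View pics/p5t.png

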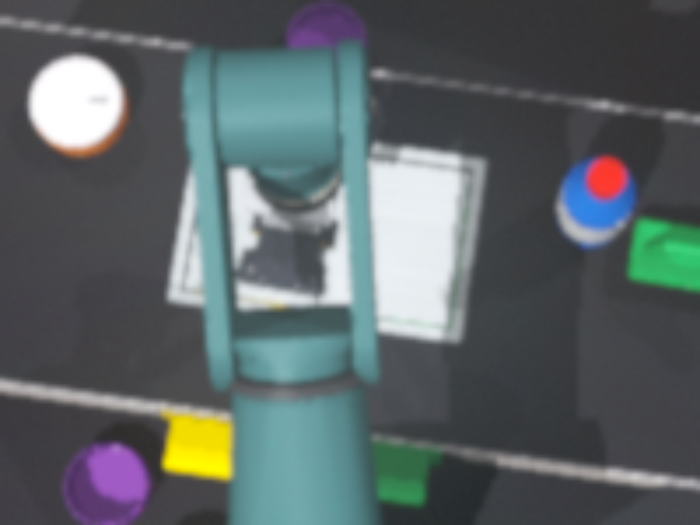

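```bash
python3 - <<'E'
from h import *
s=robot.snapshot("wrist"); c=s["color"][160:230,400:470]; cv2.imwrite("pics/w11.png",cv2.resize(c,None,fx=8,fy=8,interpolation=cv2.INTER_NEAREST)[:,:,::-1])
R=onz(s,[[0,0]],.26)
g=hsv(s)[...,2].astype(int)
H=hsv(s); h,S,V=[H[...,i].astype(int) for i in range(3)]
m=((h<8)|(h>172))&(S>150)&(V>180)
pts=[[],[]]
for y in range(180,212):
    x=np.where(m[y,420:465])[0]+420
    pts[0].append([x[0]-.5,y]);pts[1].append([x[-1]+.5,y])
for p in pts:
    P=onz(s,p,.26)[:,:2]; v=cv2.fitLine(P.astype(np.float32),cv2.DIST_HUBER,0,.01,.01).ravel(); print(np.arctan2(-v[0]*np.sign(v[1]),abs(v[1])),P.mean(0))
# lid line & ledge back edge for reference
P=onz(s,[[459.5,262],[481,20]],.23); d=P[1]-P[0]; print("back edge yaw",np.arctan2(-d[0],d[1]))
E
```

```text
-0.14939055 [0.68982786 0.06678922]
-0.1597279 [0.7031475  0.06427324]
back edge yaw -0.13937334913959887
```

View pics/w11.png

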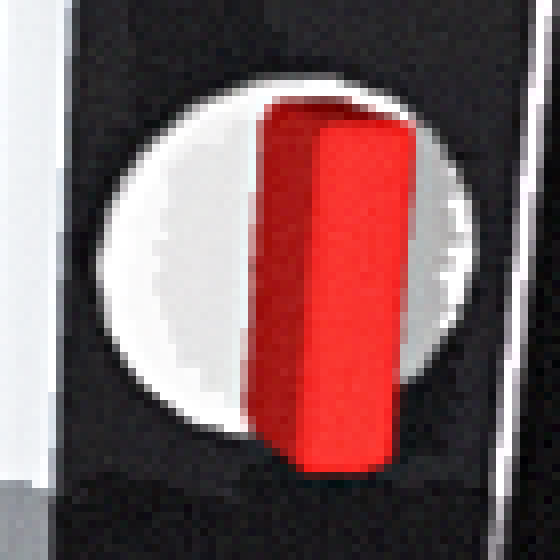

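The bar's top edges lie at -0.15/-0.16 rad against the ledge's -0.14, so the knob is fully clockwise. I'll take one last look for anything displaced, then hand in.

```bash
python3 - <<'E'
from h import *
s=robot.snapshot("scene"); cv2.imwrite("pics/s9.png",s["color"][:,:,::-1])
E
```

```text
(no output)
```

View pics/s9.png

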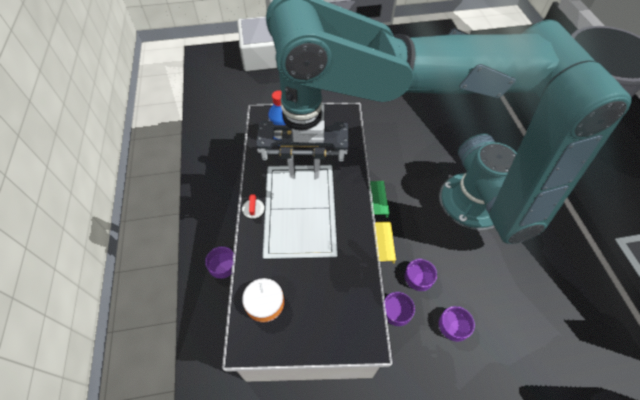

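The sealed tin (263,300), the bottle and the purple tins are where they were. The open tin is gone from the ledge and does not show on the worktop.

```bash
python3 -c "
from bench import robot
print(robot.get_obs()['time'], robot.close_job())"
```

```text
the job is handed in; nothing more can be done
29.7 None
```

The job is handed in at 29.7 s, and by my checks the tin went through the lid on the yellow side and the knob is locked again.

**What I did:**
- Turned the knob anticlockwise until it met its stop (bar measured at about 1.40 rad from the ledge axis).
- Slid the tin left along the strip, then pushed it forward onto the yellow half without lifting it. The lid tipped toward the yellow bucket and the tin dropped in.
- Kept the fingertips in front of the lid during the push.
- Waited until the lid was level, then turned the knob clockwise to its stop.

**Last checks:**
- **Lid:** level, with even seams all round.
- **Knob:** the bar lies at about -0.15 to -0.16 rad in the wrist view, against the ledge's -0.14, so fully clockwise. Yaw torque had risen to 0.53 N m at the stop. A rougher fit from the scene camera gave -0.11; I trusted the wrist view.
- **Tin:** gone from the ledge and not visible on the worktop. I could not see it inside the bucket directly.
- **Other things:** the sealed tin, the soap bottle and the purple tins look unmoved. The brush looks unmoved in the top view; the arm hid it in the last scene picture.

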